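# Line up the stone cores and hold the gauge arm at the cursor

### The job

Slide the three stone cores, upright and without lifting them, into single file between the guide rails until the row is closed up against the end stop. Then press the blue lock button fully in, pull the gauge arm out by its orange handle until its pointer stands over the red cursor on the scale, and finish still holding the arm there by the handle, because it springs back when let go. Do not shift the red cursor or the other things on the bench.

Things in the scene. Friction and masses are not known exactly. Their poses are not given: they have to be found in the camera images.
- lane_end (a point): Centre of the foot of the dark steel end stop's face (80 mm wide, 32 mm high, 15 mm thick), on the bench top, z = 0. Its axes are the jig frame: -y runs from the stop along the lane to its open mouth, +x from the lane to the gauge, z up; turned at most 0.15 rad from the world.
- jig: The fixed jig, same origin and axes as lane_end. In mm: aluminium rails 14 mm high, 12 thick, inner faces at x = -30 and +30, from y = 0 to -145 mm, then flaring to 104 mm apart at y = -190. No floor: cores slide on the bench. Scale: white strip at x = 48 to 70, y = -150 to 25, top z = 28, ticks every 10 mm. Green sleeve: x = 70 to 114, y = 65 to 245, top z = 56.
- core_a: Sand-coloured stone cylinder standing upright on the bench, 50 mm diameter, 60 mm high, about 0.3 kg. Origin at the centre of its underside. Starts loose before the lane's mouth (in the jig frame y = -330 to -250 mm, the three beside one another in x, 74 mm or more apart, within 95 mm of the lane's centre line).
- core_b: Pale cream stone cylinder, otherwise like core_a.
- core_c: Reddish stone cylinder, otherwise like core_a. One core alone slides at 2 to 5 N; three pushed at once as a row may wedge between the rails and take over 20 N.
- button_top (a point): Centre of the top of the blue lock button (26 mm diameter), on the green sleeve, facing up, at x = 92, y = 130 mm in the jig frame and z = 70 mm when out. Pressed straight down it gives way at about 3 N, travels 8 mm and stays in by itself.
- lock_button (a joint): Travel of the lock button in m: 0 = out (the arm is locked), 0.008 = fully in. The arm is free when it is pressed more than 0.006.
- handle (a point): Foot of the orange upright grip on the outer end of the gauge arm, 30 mm in jig x, 16 mm in jig y, 44 mm high (z = 46 to 90 mm): the centre of its underside. With the arm home it lies at x = 92, y = 5 mm in the jig frame, 52 mm clear of the sleeve. Grip it from above across its 16 mm and pull towards jig -y.
- gauge_arm: The sliding steel bar, 22 mm square, top at z = 46 mm, with handle and pointer. Origin under the handle at z = 0, axes as the jig. It slides out along jig -y by up to 150 mm. Locked at home until the lock button is in; a spring pulls it home with 3 N at home to 4.5 N fully out.
- pointer (a point): Tip of the thin yellow pointer, which is fixed to the gauge arm and reaches towards the lane over the scale, at the same jig y as the handle's centre, z = 42 mm (underside 40 mm).
- cursor (a point): Centre of the top of the red cursor clipped on the scale: 12 mm long in jig y, 26 mm in jig x, top at z = 36 mm. It sits somewhere 40 to 130 mm from the pointer's home, towards jig -y, and slides stiffly along the scale if pushed: leave it.
- point_chisel: Point chisel lying on the bench near the robot-side rail, 170 mm long, 16 mm thick. A bystander: leave it where it is.
- flat_chisel: Flat chisel lying beyond the gauge, 190 mm long, 16 mm thick. A bystander: leave it where it is.
- wax_tin: Green tin with paper label, 66 mm diameter, 60 mm high. A bystander: leave it where it is.
- mallet: Round wooden mallet standing on its head, 110 mm wide, 255 mm high to the end of its handle. A bystander: leave it where it is.
- dust_brush: Hand brush lying on the bench. A bystander: leave it where it is.
- maquette: Small terracotta figure, 70 mm wide, 170 mm high. A bystander: leave it where it is.
- offcut: Pale stone offcut, 90 x 70 x 50 mm. A bystander: leave it where it is.
Things that resemble listed ones, but are neither listed nor needed, are in the scene too. What is shaped like the core_b but pink is not meant. What is shaped like the core_c but yellow is not meant.

How it is judged:
By the outcome, as a careful person would: the job done as asked, in the order asked, and still so for the second after the job is handed in, while the arm keeps its last pose, push and grip.
It also fails if it takes over 72 s, if anything falls off the work surface, if the arm or the gripper's body presses on something with over 40 N, if the wrist force passes 120 N, or if a joint passes its speed limit or range.

### The arm

A 6-joint arm with a two-finger parallel gripper is mounted at the origin on the work surface. World frame = base frame: x ahead of the robot, y to its left, z up, the work surface at z = 0. Lengths are in m, angles in rad, forces in N, time in s.
With the tool pointing down it reaches from about 0.35 to 0.775 m from the base axis. Payload 5.5 kg.
Tool frame: the origin (TCP) lies at the very end of the fingers, on their centre line; the grasp point (between the pads) lies 19 mm behind it; z points along the fingers, y is the line along which they close (so a half turn about z gives the same grasp; the last joint's range is limited). The gripper opens to 85 mm and grips with 20 to 120 N. Pads are 22 mm wide; open, the fingers measure 114 mm over their backs; the gripper's body (76 mm by 85 mm) begins 54 mm behind the grasp point. The pads swing forward as they close: fully open they stand 13 mm farther back than shut.
Start: joints at [1.206, 0.313, 0.046, 1.304, 0, 1.431], TCP at [0.128, 0.561, 0.231] pointing down, gripper open.
Joint ranges: [-2.76, 2.76], [-0.86, 1.69], [-1.03, 1.26], [-2.2, 2.34], [-1.47, 1.5], [-3.14, 3.14]. Speed limits (rad/s): [2.57, 2.57, 3.14, 3.14, 3.14, 3.14].

### API

Orientations are given as a unit quaternion [w, x, y, z].
In Python, from workcell import get_state, read_camera, hand_in gives the robot as it stands.
- The arm moves only by the tool send_rows, never from a script. Its argument "increments" is a list of rows, each an object of numbers: "dx", "dy", "dz": the shift along the world's x, y, z in units of 25 mm (1.0 is 25 mm); "roll": the turn about the world's z in units of 8 degrees (1.0 is 8 degrees); "claw": the opening, from -1 (shut) to 1 (fully open). In form: [{"dx": .., "dy": .., "dz": .., "roll": .., "claw": ..}, ...]. A call has exactly 5 rows; each row is the pose to reach, as a shift and turn from the pose commanded when the call began; what a row does not reach only later rows make up. A row lasts 1/8 s, in which the tool goes at most 62.5 mm and 10.7 degrees, less where a joint would pass 70% of its speed; a pose out of reach is approached as far as the arm can. A call with a gripper value outside its range is refused whole. The fingers move at their own pace and stop on an object; "grip_force" is the grip in N (left out, the last holds). Time passes only in rows, so rows that repeat a pose let the fingers close, or fill a call up. It gives the time, the measured TCP pose, the force, the opening and the grip force at its end, in the units of the state.
- get_state(): the state, without advancing time (a new reading comes with each control period).
- read_camera(name): name is "side" or "top" or "wrist"; returns a dict with "image" (400x640x3 uint8, blue, green, red), "fx", "fy", "cx", "cy" (pixels), "world_to_cam" (4x4, takes a point from world to camera coordinates). Camera axes: x right, y up, looking along -z (the intrinsics and any distortion apply to the point x, -y, -z); pixel columns grow to the right and rows downward; lengths in m; the calibration is good to about 2 mm. A picture is of the moment at which its call begins. There is no depth.
- hand_in(): hands the job in; it is judged then, once.
The state is a dict: "clock": time; "joint_pos": joint angles; "qvel": joint speeds; "tau": joint torques, N m; "tcp_pos": TCP position; "orientation": TCP orientation; "wrist_force": force on the tool from outside, world axes, zero at the start; "ft_torque": the same for the moment, N m; "finger_gap": finger opening in m; "grip_force": force on a finger pad.
Only numpy, scipy, OpenCV 4.12 (cv2) and the standard library are available. Lean on these libraries where they do the work, as an engineer would, in place of code of your own. Each camera call takes 0.05 s, during which the arm holds its last target. There are 200 camera calls.

## Working session

There is one attempt and no reset: what is moved stays moved. The work goes in short steps, Python scripts to look and compute and a tool call to move; the robot and the scene stay as the last step left them, time stands still between calls to the robot, and variables do not carry over. Pictures are saved under pics/ and viewed, at most 10 in all, crops included, and the job is handed in when it is done.

Besides the shell and the picture viewer there is one more tool, called after "Call:" as name(argument=value, ...) on one line, values as JSON. send_rows: Moves the arm, as the interface text tells. Its arguments: {"type":"object","properties":{"increments":{"type":"array","items":{"type":"object","properties":{"dx":{"type":"number"},"dy":{"type":"number"},"dz":{"type":"number"},"roll":{"type":"number"},"claw":{"type":"number"}}}},"grip_force":{"type":"number"}},"required":["increments"]}

```bash
mkdir -p pics; cat > h.py <<'E'
import numpy as np, cv2
from workcell import get_state, read_camera, hand_in
def save(name,fn):
    c=read_camera(name); cv2.imwrite('pics/%s.png'%fn,c['image']); np.savez('pics/%s.npz'%fn,**{k:v for k,v in c.items() if not isinstance(v,str)}); return c
def load(fn): return np.load('pics/%s.npz'%fn,allow_pickle=True)
def ray(c,u,v):
    M=np.array(c['world_to_cam']);R=M[:3,:3];t=M[:3,3]
    d=np.array([(u-c['cx'])/c['fx'],-(v-c['cy'])/c['fy'],-1.0])
    return -R.T@t, R.T@d
def onz(c,u,v,z):
    o,d=ray(c,u,v); return o+d*(z-o[2])/d[2]
def tri(obs):
    A=np.zeros((3,3));b=np.zeros(3)
    for c,u,v in obs:
        o,d=ray(c,u,v);d=d/np.linalg.norm(d);P=np.eye(3)-np.outer(d,d);A+=P;b+=P@o
    p=np.linalg.solve(A,b);return p
def proj(c,p):
    M=np.array(c['world_to_cam']);q=M[:3,:3]@np.asarray(p)+M[:3,3]
    return c['cx']+c['fx']*q[0]/-q[2], c['cy']-c['fy']*q[1]/-q[2]
E
python3 - <<'E'
from h import *
for n in ('top','side'):
    c=save(n,n+'0'); print({k:(np.round(v,3).tolist() if not isinstance(v,str) else v) for k,v in c.items() if k!='image'})
s=get_state(); print(s)
E
```

```text
{'fx': 398.057, 'fy': 398.057, 'cx': 317.833, 'cy': 197.74, 'world_to_cam': [[-0.01, -1.0, -0.001, -0.007], [0.974, -0.01, 0.228, -0.559], [-0.228, 0.001, 0.974, -1.109], [0.0, 0.0, 0.0, 1.0]]}
{'fx': 409.57, 'fy': 409.57, 'cx': 318.9, 'cy': 195.998, 'world_to_cam': [[0.965, -0.263, -0.018, -0.518], [0.144, 0.468, 0.872, -0.149], [-0.22, -0.844, 0.489, -1.1], [0.0, 0.0, 0.0, 1.0]]}
{'clock': 0.1, 'joint_pos': array([ 1.20640725e+00,  3.13935839e-01,  4.51035936e-02,  1.30359791e+00,
       -2.46958375e-05,  1.43119426e+00]), 'qvel': array([-9.42680139e-04, -1.28906020e-03,  2.50974108e-03, -9.84756578e-04,
       -4.35549425e-04, -6.57556157e-05]), 'tau': array([ 1.76745089e-03, -4.81724453e+01,  2.99245209e+01,  1.26967524e-02,
       -1.34370407e-04,  1.36035942e-05]), 'tcp_pos': array([0.12802274, 0.56010545, 0.23049654]), 'orientation': array([-1.91729180e-04,  1.12156978e-01,  9.93690165e-01, -7.94192880e-04]), 'wrist_force': array([ 0.0606933 , -0.68400954, -0.52758097]), 'ft_torque': array([-0.01872074, -0.04387045, -0.00332487]), 'grip_force': 0.0, 'finger_gap': 0.08548971049030518}
```

View pics/top0.png

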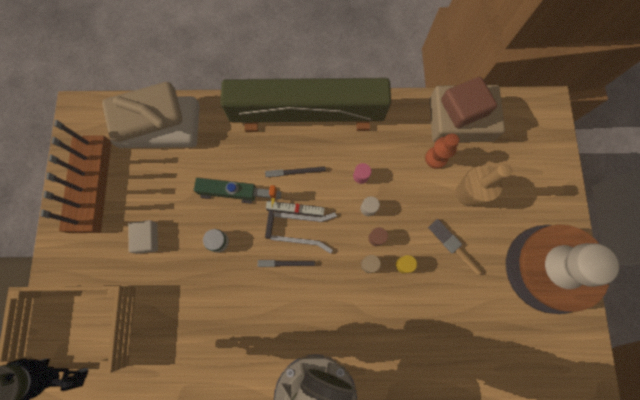

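View pics/side0.png

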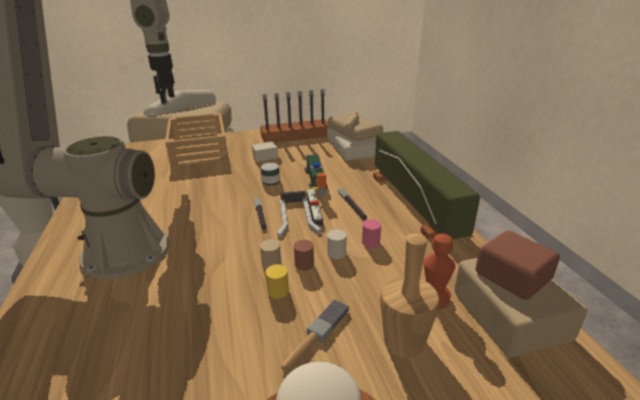

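The top view shows three candidate cores at sand (371,264), red-brown (378,237) and cream (370,206). The look-alikes are yellow (406,264) and pink (362,173). The jig is at about (300,230) with its mouth to the right, and the button is at (232,188). The next step is to enlarge both views.

```bash
python3 - <<'E'
from h import *
a=cv2.imread('pics/top0.png')[150:290,190:430]
cv2.imwrite('pics/topc.png',cv2.resize(a,None,fx=3.33,fy=3.33,interpolation=cv2.INTER_CUBIC))
a=cv2.imread('pics/side0.png')[145:305,240:400]
cv2.imwrite('pics/sidec.png',cv2.resize(a,None,fx=3.75,fy=3.75,interpolation=cv2.INTER_CUBIC))
E
```

```text
(no output)
```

View pics/topc.png

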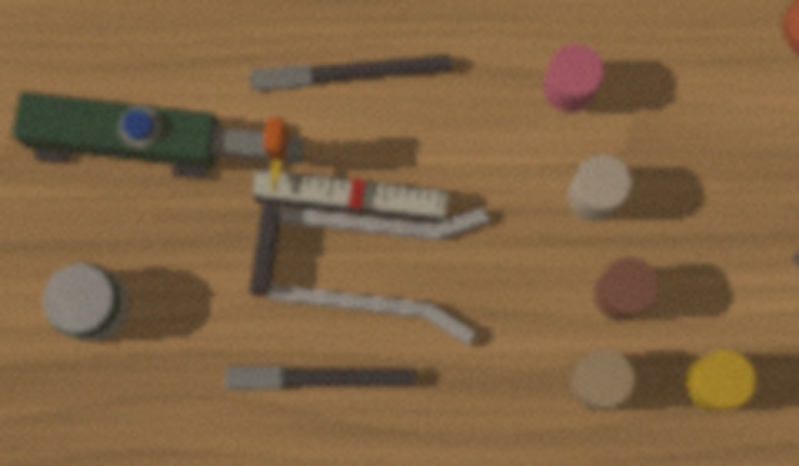

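View pics/sidec.png

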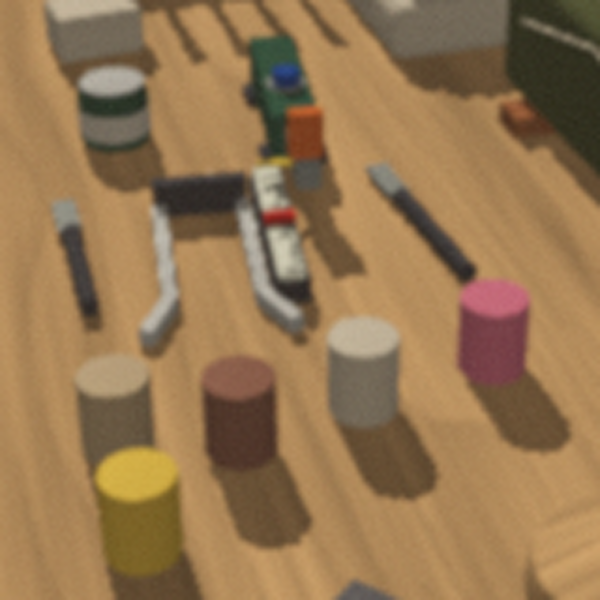

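Both crops confirm the choice. core_a is sand at crop (604,380), core_c is reddish at (629,287) and core_b is cream at (603,184). Pink (573,77) and yellow (722,380) are decoys, as their colours show. The stop is at (265,250), the cursor at (358,193), the handle at (275,135) and the button at (139,125).

```bash
python3 - <<'E'
from h import *
T=load('top0');S=load('side0')
t=lambda u,v:(T,190+u/3.333,150+v/3.333); s=lambda u,v:(S,240+u/3.75,145+v/3.75)
P={}
for n,a,b in [('sand',(606,378),(115,378)),('red',(629,286),(239,380)),('cream',(603,184),(363,338)),('yellow',(722,377),(138,475)),('pink',(575,73),(494,300)),('button',(139,125),(287,74)),('handletop',(275,124),(304,108)),('cursor',(358,192),(280,216)),('stopL',(268,291),(158,191)),('stopR',(276,208),(243,182)),('tin',(80,299),(114,82)),('ptr',(276,175),(270,162))]:
    p=tri([t(*a),s(*b)]);P[n]=p
    print(n,p.round(4),'reproj',np.round(np.array(proj(T,p))-t(*a)[1:],1),np.round(np.array(proj(S,p))-s(*b)[1:],1))
for n,(u,v),z in [('rail+in0',(300,220),.014),('rail+inEnd',(435,236),.014),('rail-out0',(270,296),.014),('rail-outEnd',(428,310),.014),('stopL',(268,292),.032),('stopR',(276,207),.032),
  ('sleeveTR',(214,117),.056),('sleeveTL',(20,94),.056),('sleeveBR',(212,160),.056),('scL',(256,172),.028),('scR',(447,192),.028),('button',(139,125),.07),('cursor',(358,192),.036),('handle',(275,124),.09)]:
    print(n,onz(T,190+u/3.333,150+v/3.333,z).round(4))
E
```

```text
sand [ 0.3679 -0.1649  0.0565] reproj [ 0.  -0.3] [-0.4  0.1]
red [ 0.4468 -0.1884  0.0549] reproj [ 0.  -0.2] [-0.2  0.1]
cream [ 0.5379 -0.1692  0.0572] reproj [ 0.  -0.3] [-0.4  0.1]
yellow [ 0.3666 -0.2647  0.0549] reproj [-0.   0.1] [ 0.1 -0. ]
pink [ 0.6416 -0.1483  0.0551] reproj [ 0.1 -0.4] [-0.4  0.1]
button [0.5943 0.2428 0.0644] reproj [ 0.  -0.4] [-0.3  0.1]
handletop [0.5817 0.1191 0.0914] reproj [-0.2  1.4] [ 1.2 -0.4]
cursor [0.5371 0.0494 0.0321] reproj [ 0. -0.] [-0.  0.]
stopL [0.4502 0.1299 0.0261] reproj [ 0.  -0.5] [-0.5  0.1]
stopR [0.5242 0.1241 0.0262] reproj [-0.  0.] [ 0. -0.]
tin [0.4411 0.2896 0.0569] reproj [ 0.1 -0.6] [-0.5  0.1]
ptr [0.5496 0.1229 0.0426] reproj [-0.1  0.5] [ 0.5 -0.1]
rail+in0 [0.5152 0.1034 0.014 ]
rail+inEnd [ 0.4992 -0.0199  0.014 ]
rail-out0 [0.4458 0.1296 0.014 ]
rail-outEnd [ 0.4317 -0.0128  0.014 ]
stopL [0.447  0.1293 0.032 ]
stopR [0.524  0.1234 0.032 ]
sleeveTR [0.6021 0.1777 0.056 ]
sleeveTL [0.6254 0.3533 0.056 ]
sleeveBR [0.5625 0.1784 0.056 ]
scL [0.5574 0.1426 0.028 ]
scR [ 0.5371 -0.0311  0.028 ]
button [0.5917 0.2417 0.07  ]
cursor [0.5362 0.0493 0.036 ]
handle [0.5861 0.1189 0.09  ]
```

Call:
send_rows(increments=[{"dx": 1, "dy": -1.36, "dz": 0.2, "roll": -0.8, "claw": -0.1}, {"dx": 2, "dy": -2.72, "dz": 0.4, "roll": -1.6, "claw": -0.1}, {"dx": 3, "dy": -4.08, "dz": 0.6, "roll": -2.4, "claw": -0.1}, {"dx": 4, "dy": -5.44, "dz": 0.8, "roll": -3.2, "claw": -0.1}, {"dx": 5, "dy": -6.8, "dz": 1, "roll": -4, "claw": -0.1}])

```text
clock: 0.72
tcp_pos: [0.2536, 0.3893, 0.2561]
orientation: [-0.0, 0.383, 0.924, -0.0]
wrist_force: [0.7, -1.4, 0.2]
finger_gap: 0.0386
grip_force: 0.0
```

Call:
send_rows(increments=[{"dx": 1, "dy": -1.36, "dz": 0.2, "roll": -0.8, "claw": -0.1}, {"dx": 2, "dy": -2.72, "dz": 0.4, "roll": -1.6, "claw": -0.1}, {"dx": 3, "dy": -4.08, "dz": 0.6, "roll": -2.4, "claw": -0.1}, {"dx": 4, "dy": -5.44, "dz": 0.8, "roll": -3.2, "claw": -0.1}, {"dx": 5, "dy": -6.8, "dz": 1, "roll": -4, "claw": -0.1}])

```text
clock: 1.35
tcp_pos: [0.3786, 0.2193, 0.2812]
orientation: [-0.0, 0.623, 0.782, -0.0]
wrist_force: [0.6, 0.1, -0.4]
finger_gap: 0.0386
grip_force: 0.0
```

Call:
send_rows(increments=[{"dx": 1, "dy": -1.36, "dz": 0.2, "roll": -0.8, "claw": -0.1}, {"dx": 2, "dy": -2.72, "dz": 0.4, "roll": -1.6, "claw": -0.1}, {"dx": 3, "dy": -4.08, "dz": 0.6, "roll": -2.4, "claw": -0.1}, {"dx": 4, "dy": -5.44, "dz": 0.8, "roll": -2.5, "claw": -0.1}, {"dx": 4.9, "dy": -6.8, "dz": 0.8, "roll": -2.5, "claw": -0.1}])

```text
clock: 1.98
tcp_pos: [0.5014, 0.0493, 0.3013]
orientation: [0.0, 0.748, 0.663, 0.0]
wrist_force: [0.7, 0.0, 1.6]
finger_gap: 0.0385
grip_force: 0.0
```

```bash
python3 - <<'E'
from h import *
c=save('wrist','w1');print(c['fx'],c['cx'],c['cy'],np.round(c['world_to_cam'],4).tolist())
s=get_state();print(s['clock'],s['tcp_pos'],s['orientation'],s['finger_gap'],s['wrist_force'])
cv2.imwrite('pics/w1b.png',cv2.resize(c['image'],(800,500),interpolation=cv2.INTER_CUBIC))
E
```

```text
294.9756546370065 323.3675605434609 200.71465200696025 [[0.9928, -0.12, 0.0005, -0.4915], [0.1143, 0.9447, -0.3074, -0.0421], [0.0364, 0.3052, 0.9516, -0.4789], [0.0, 0.0, 0.0, 1.0]]
2.025 [0.50407842 0.04576899 0.30049394] [ 1.42836786e-03  7.49348696e-01  6.62173964e-01 -3.63726675e-04] 0.03829772140648915 [ 3.65410235 -2.60254192 -0.05133604]
```

View pics/w1b.png

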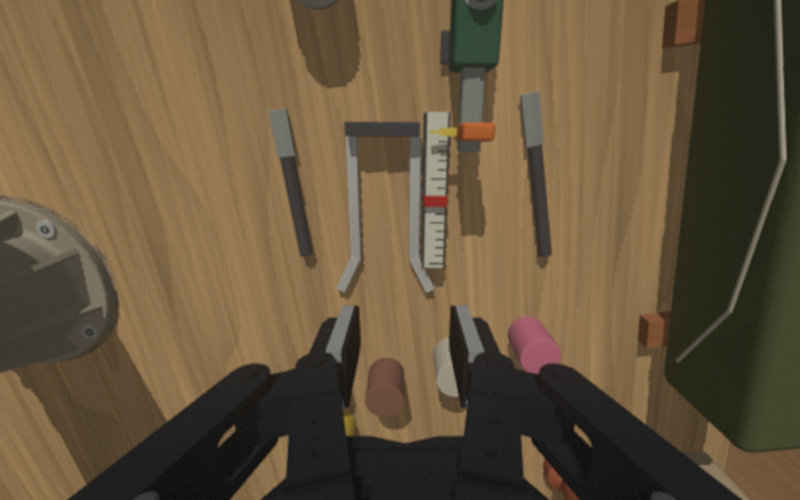

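The wrist view shows the jig well. The stop face is at (346–419,136), the scale at (426–448,112) to (424–442,268), the cursor at (436,201), the pointer at about (445,132) and the handle at (477,131). Next I'll fit the jig pose from this view and the top view.

```bash
cat >> h.py <<'E'
def J(q,p): # jig->world, q=(x,y,th)
    c,s=np.cos(q[2]),np.sin(q[2]);p=np.asarray(p,float)
    return np.array([q[0]+c*p[0]-s*p[1],q[1]+s*p[0]+c*p[1],p[2]])
def Ji(q,p):
    c,s=np.cos(q[2]),np.sin(q[2]);d=np.asarray(p)[:2]-np.array(q[:2]);return np.array([c*d[0]+s*d[1],-s*d[0]+c*d[1]])
E
python3 - <<'E'
from h import *
from scipy.optimize import least_squares
W=load('w1');T=load('top0')
w=[((-40,0,32),(346,136)),((40,0,32),(419,136)),((48,25,28),(426,112)),((70,25,28),(448,112)),((48,-150,28),(424,268)),((70,-150,28),(442,268)),((-30,-145,14),(358,260)),((30,-145,14),(411,260)),((114,65,56),(499,68))]
t=[((40,0,32),(276,208)),((-40,0,32),(268,291)),((48,25,28),(256,172)),((70,-150,28),(447,190)),((92,130,70),(139,125))]
ob=[(W,J0,np.array(u)/1.25) for J0,u in w]
ob2=[(T,J0,np.array([190,150])+np.array(u)/3.333) for J0,u in t]
for o in (ob,ob2,ob+ob2):
    f=lambda q:np.concatenate([np.array(proj(c,J(q,np.array(p)/1000)))-u for c,p,u in o])
    r=least_squares(f,[.487,.126,-.12],x_scale=[.01,.01,.1],loss='soft_l1');print(r.x.round(4),f(r.x).reshape(-1,2).round(1).tolist())
q=r.x; np.save('q.npy',q)
wp=lambda u,v,z:Ji(q,onz(W,u/1.25,v/1.25,z)).round(4)
tp=lambda u,v,z:Ji(q,onz(T,190+u/3.333,150+v/3.333,z)).round(4)
print('cursor',wp(436,201,.036),tp(358,192,.036),'ptr',wp(436,132,.042),'handle',wp(478,131,.075))
for n,u in [('sand',(606,378)),('red',(629,286)),('cream',(603,184))]: print(n,tp(*u,.06),onz(T,190+u[0]/3.333,150+u[1]/3.333,.06).round(4))
for p in [(0,-25),(0,-75),(0,-125),(0,-190),(0,-230),(92,130),(92,5)]: print(p,J(q,np.array([*p,0])/1000).round(4))
E
```

```text
[ 0.486   0.1248 -0.1253] [[-1.5, 0.5], [0.2, 0.8], [0.9, 0.2], [-0.0, 0.3], [-0.3, -0.2], [-0.1, -0.1], [1.5, -0.3], [-2.0, -0.1], [0.3, -1.5]]
[ 0.4869  0.1249 -0.1164] [[1.1, -1.2], [-0.1, 0.3], [-0.6, 6.4], [0.4, -0.0], [-0.5, -0.5]]
[ 0.4861  0.1248 -0.1242] [[-1.4, 0.5], [0.3, 0.8], [0.9, 0.1], [-0.0, 0.2], [-0.2, -0.2], [0.1, -0.2], [1.6, -0.2], [-1.9, -0.1], [0.3, -1.6], [1.2, -0.9], [-0.1, 0.5], [-0.5, 6.7], [0.5, 0.6], [-0.2, -0.6]]
cursor [ 0.0595 -0.0679] [ 0.0591 -0.0687] ptr [0.0568 0.0051] handle [0.0939 0.0062]
sand [-0.0827 -0.3017] [ 0.3667 -0.1644  0.06  ]
red [-0.0016 -0.315 ] [ 0.4455 -0.1876  0.06  ]
cream [ 0.0862 -0.2849] [ 0.5363 -0.1686  0.06  ]
(0, -25) [0.483 0.1   0.   ]
(0, -75) [0.4768 0.0504 0.    ]
(0, -125) [0.4706 0.0007 0.    ]
(0, -190) [ 0.4626 -0.0638  0.    ]
(0, -230) [ 0.4576 -0.1035  0.    ]
(92, 130) [0.5935 0.2424 0.    ]
(92, 5) [0.578  0.1183 0.    ]
```

Call:
send_rows(increments=[{"dx": -0.4, "dy": -2, "dz": -0.6, "claw": -0.1}, {"dx": -0.8, "dy": -4, "dz": -1.6, "claw": -0.1}, {"dx": -1.2, "dy": -6, "dz": -2.8, "claw": -0.1}, {"dx": -1.6, "dy": -8, "dz": -4, "claw": -0.1}, {"dx": -2.0, "dy": -10, "dz": -5, "claw": -0.1}])

```text
schema error: expected keys dx, dy, dz, roll, claw
```

Call:
send_rows(increments=[{"dx": -0.34, "dy": -1.2, "dz": -1, "claw": -0.1}, {"dx": -0.34, "dy": -1.2, "dz": -2.6, "claw": -0.1}, {"dx": -0.34, "dy": -1.2, "dz": -4.4, "claw": -0.1}, {"dx": -0.34, "dy": -1.2, "dz": -6.2, "claw": -0.1}, {"dx": -0.34, "dy": -1.2, "dz": -6.2, "claw": -0.1}])

```text
schema error: expected keys dx, dy, dz, roll, claw
```

```bash
python3 - <<'E'
from h import *
q=np.load('q.npy')
for i in range(3):
  s=get_state();print(s['clock'],s['tcp_pos'].round(4),Ji(q,s['tcp_pos']).round(4),s['orientation'].round(4),s['finger_gap'],s['wrist_force'])
c=save('wrist','w2');cv2.imwrite('pics/w2b.png',c['image'])
E
```

```text
2.025 [0.5041 0.0458 0.3005] [ 0.0276 -0.0762] [ 1.400e-03  7.493e-01  6.622e-01 -4.000e-04] 0.03829772140648915 [ 3.65410235 -2.60254192 -0.05133604]
2.025 [0.5041 0.0458 0.3005] [ 0.0276 -0.0762] [ 1.400e-03  7.493e-01  6.622e-01 -4.000e-04] 0.03829772140648915 [ 3.65410235 -2.60254192 -0.05133604]
2.025 [0.5041 0.0458 0.3005] [ 0.0276 -0.0762] [ 1.400e-03  7.493e-01  6.622e-01 -4.000e-04] 0.03829772140648915 [ 3.65410235 -2.60254192 -0.05133604]
```

View pics/w2b.png

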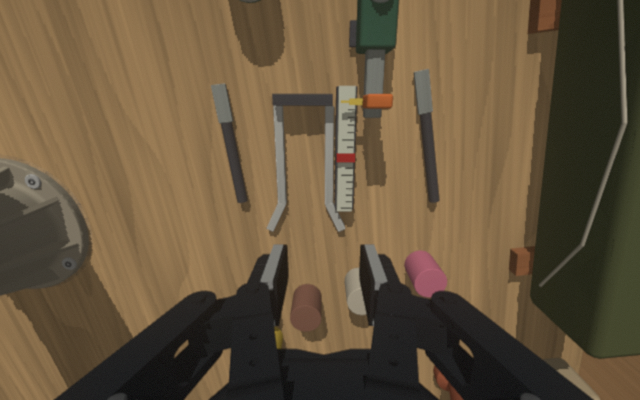

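The moves were refused because the roll key is required. This view is unchanged from the last one, so I'm repeating the moves with roll included.

Call:
send_rows(increments=[{"dx": -0.4, "dy": -2, "dz": -0.6, "roll": 0, "claw": -0.1}, {"dx": -0.8, "dy": -4, "dz": -1.6, "roll": 0, "claw": -0.1}, {"dx": -1.2, "dy": -6, "dz": -2.8, "roll": 0, "claw": -0.1}, {"dx": -1.6, "dy": -8, "dz": -4, "roll": 0, "claw": -0.1}, {"dx": -2.0, "dy": -10, "dz": -5, "roll": 0, "claw": -0.1}])

```text
clock: 2.7
tcp_pos: [0.4496, -0.1999, 0.175]
orientation: [-0.001, 0.748, 0.664, 0.0]
wrist_force: [0.4, -0.2, 0.1]
finger_gap: 0.0382
grip_force: 0.0
```

Call:
send_rows(increments=[{"dx": -0.34, "dy": -1.2, "dz": -1, "roll": 0, "claw": -0.1}, {"dx": -0.34, "dy": -1.2, "dz": -2.6, "roll": 0, "claw": -0.1}, {"dx": -0.34, "dy": -1.2, "dz": -4.4, "roll": 0, "claw": -0.1}, {"dx": -0.34, "dy": -1.2, "dz": -6.2, "roll": 0, "claw": -0.1}, {"dx": -0.34, "dy": -1.2, "dz": -6.2, "roll": 0, "claw": -0.1}])

```text
clock: 3.32
tcp_pos: [0.4391, -0.2266, 0.0184]
orientation: [-0.004, 0.748, 0.664, -0.001]
wrist_force: [-0.1, 0.1, 0.0]
finger_gap: 0.0385
grip_force: 0.0
```

```bash
python3 - <<'E'
from h import *
q=np.load('q.npy')
s=get_state();print(s['clock'],s['tcp_pos'].round(4),Ji(q,s['tcp_pos']).round(4),s['orientation'].round(4),s['finger_gap'],s['wrist_force'])
E
```

```text
3.325 [ 0.4391 -0.2266  0.0184] [-0.0031 -0.3545] [-0.0041  0.7481  0.6635 -0.0008] 0.038475112275530826 [-0.14780389  0.1381921   0.00141648]
```

Call:
send_rows(increments=[{"dx": 0.1, "dy": 0.8, "dz": 0, "roll": 0, "claw": -0.1}, {"dx": 0.2, "dy": 1.6, "dz": 0, "roll": 0, "claw": -0.1}, {"dx": 0.3, "dy": 2.4, "dz": 0, "roll": 0, "claw": -0.1}, {"dx": 0.4, "dy": 3.2, "dz": 0, "roll": 0, "claw": -0.1}, {"dx": 0.5, "dy": 4, "dz": 0, "roll": 0, "claw": -0.1}])

```text
clock: 3.95
tcp_pos: [0.4557, -0.1279, 0.023]
orientation: [0.001, 0.748, 0.664, 0.0]
wrist_force: [-0.1, -1.8, -1.3]
finger_gap: 0.0384
grip_force: 1.1
```

Call:
send_rows(increments=[{"dx": 0.1, "dy": 0.8, "dz": 0, "roll": 0, "claw": -0.1}, {"dx": 0.2, "dy": 1.6, "dz": 0, "roll": 0, "claw": -0.1}, {"dx": 0.3, "dy": 2.4, "dz": 0, "roll": 0, "claw": -0.1}, {"dx": 0.4, "dy": 3.2, "dz": 0, "roll": 0, "claw": -0.1}, {"dx": 0.5, "dy": 4, "dz": 0, "roll": 0, "claw": -0.1}])

```text
clock: 4.58
tcp_pos: [0.4678, -0.0277, 0.0229]
orientation: [0.001, 0.748, 0.664, 0.001]
wrist_force: [0.4, -1.8, -1.1]
finger_gap: 0.0381
grip_force: 1.2
```

```bash
python3 - <<'E'
from h import *
q=np.load('q.npy')
s=get_state();print(s['clock'],s['tcp_pos'].round(4),Ji(q,s['tcp_pos']).round(4),s['orientation'].round(4),s['finger_gap'],s['wrist_force'])
c=save('wrist','w3')
cv2.imwrite('pics/w3b.png',c['image'])
c=save('side','s3');d=cv2.resize(c['image'][145:305,240:400],None,fx=2.5,fy=2.5,interpolation=cv2.INTER_CUBIC)
t=save('top','t3');e=cv2.resize(t['image'][150:290,220:400],None,fx=2.2,fy=2.2,interpolation=cv2.INTER_CUBIC)
m=np.zeros((400,800,3),np.uint8);m[:,:400]=d;m[:308,400:796]=e
cv2.imwrite('pics/m3.png',m)
E
```

```text
4.575 [ 0.4678 -0.0277  0.0229] [ 0.0008 -0.1536] [1.100e-03 7.478e-01 6.639e-01 6.000e-04] 0.03811365706396902 [ 0.44960185 -1.75035835 -1.10271623]
```

View pics/m3.png

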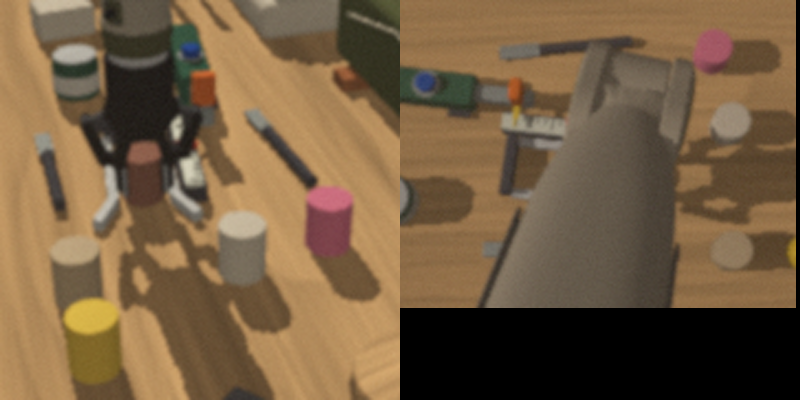

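The core shows between the fingers in the side view, at crop (145,170). I'll check its place numerically.

```bash
python3 - <<'E'
from h import *
q=np.load('q.npy');S=load('s3')
for y in (-.127,-.181): 
  for z in (.06,0): print(y,z,(np.array(proj(S,J(q,[0,y,z])))-[240,145])*2.5)
print(Ji(q,onz(S,240+145/2.5,145+152/2.5,.06)))
W=load('w3')['image'].astype(int)
m=(W[...,2]>W[...,1]*1.4)&(W[...,2]>60)&(W[...,2]<160);ys,xs=np.nonzero(m);print(m.sum(),np.percentile(xs,[5,50,95]),np.percentile(ys,[5,50,95]))
w=load('w3')
for y in (-.127,-.181): print(proj(w,J(q,[0,y,.06])))
E
```

```text
-0.127 0.06 [140.88726994 152.87039383]
-0.127 0 [143.20436702 196.79655238]
-0.181 0.06 [145.48141359 177.59967191]
-0.181 0 [147.77537681 222.67185906]
[ 0.00484322 -0.12586251]
13437 [280. 343. 598.] [ 81. 238. 384.]
(np.float64(323.4677752011364), np.float64(244.1577426474174))
(np.float64(322.78574753769755), np.float64(353.4237993948907))
```

Call:
send_rows(increments=[{"dx": 0.1, "dy": 0.8, "dz": 0, "roll": 0, "claw": -0.1}, {"dx": 0.2, "dy": 1.6, "dz": 0, "roll": 0, "claw": -0.1}, {"dx": 0.3, "dy": 2.4, "dz": 0, "roll": 0, "claw": -0.1}, {"dx": 0.4, "dy": 3.2, "dz": 0, "roll": 0, "claw": -0.1}, {"dx": 0.45, "dy": 3.6, "dz": 0, "roll": 0, "claw": -0.1}])

```text
clock: 5.35
tcp_pos: [0.4791, 0.0605, 0.0222]
orientation: [0.001, 0.748, 0.664, 0.0]
wrist_force: [-0.8, -5.1, 3.3]
finger_gap: 0.0385
grip_force: 2.4
```

Call:
send_rows(increments=[{"dx": 0.01, "dy": 0.08, "dz": 0, "roll": 0, "claw": -0.1}, {"dx": 0.02, "dy": 0.16, "dz": 0, "roll": 0, "claw": -0.1}, {"dx": 0.03, "dy": 0.24, "dz": 0, "roll": 0, "claw": -0.1}, {"dx": 0.04, "dy": 0.32, "dz": 0, "roll": 0, "claw": -0.1}, {"dx": 0.05, "dy": 0.4, "dz": 0, "roll": 0, "claw": -0.1}])

```text
clock: 5.98
tcp_pos: [0.4802, 0.0692, 0.0219]
orientation: [0.001, 0.749, 0.663, -0.0]
wrist_force: [-0.5, -5.9, 6.0]
finger_gap: 0.0383
grip_force: 3.8
```

Call:
send_rows(increments=[{"dx": 0.01, "dy": 0.04, "dz": 0, "roll": 0, "claw": -0.1}, {"dx": 0.01, "dy": 0.08, "dz": 0, "roll": 0, "claw": -0.1}, {"dx": 0.01, "dy": 0.12, "dz": 0, "roll": 0, "claw": -0.1}, {"dx": 0.02, "dy": 0.16, "dz": 0, "roll": 0, "claw": -0.1}, {"dx": 0.02, "dy": 0.16, "dz": 0, "roll": 0, "claw": -0.1}])

```text
clock: 6.6
tcp_pos: [0.4807, 0.0733, 0.0219]
orientation: [0.001, 0.749, 0.663, -0.0]
wrist_force: [0.1, -5.5, 5.3]
finger_gap: 0.0382
grip_force: 3.6
```

Call:
send_rows(increments=[{"dx": 0.01, "dy": 0.04, "dz": 0, "roll": 0, "claw": -0.1}, {"dx": 0.01, "dy": 0.08, "dz": 0, "roll": 0, "claw": -0.1}, {"dx": 0.01, "dy": 0.12, "dz": 0, "roll": 0, "claw": -0.1}, {"dx": 0.02, "dy": 0.16, "dz": 0, "roll": 0, "claw": -0.1}, {"dx": 0.02, "dy": 0.16, "dz": 0, "roll": 0, "claw": -0.1}])

```text
clock: 7.22
tcp_pos: [0.4811, 0.0758, 0.022]
orientation: [0.002, 0.749, 0.663, -0.001]
wrist_force: [-1.3, -10.2, 7.6]
finger_gap: 0.0386
grip_force: 5.7
```

```bash
python3 - <<'E'
from h import *
q=np.load('q.npy')
s=get_state();print(s['clock'],s['tcp_pos'].round(4),Ji(q,s['tcp_pos']).round(4),s['wrist_force'],s['joint_pos'].round(2))
E
```

```text
7.225 [0.4811 0.0758 0.022 ] [ 0.0011 -0.0492] [ -1.32639018 -10.18723502   7.63482634] [-0.01  0.32 -0.51  0.74 -0.    1.69]
```

```bash
cat > wp.py <<'E'
from h import *
q=np.load('q.npy')
def tool(core,phi,so=.026):
    a=np.radians(phi);f=np.array([-np.sin(a),np.cos(a)]);return J(q,[*(np.array(core)-so*f),0])[:2]
def rows(start,pts):
    s=np.array(start,float)
    for core,phi,so in pts:
        p=tool(core,phi,so);print(core,phi,p.round(4),'units',((p-s)/.025).round(2))
E
python3 - <<'E'
from wp import *
s=[.4805,.077]
print('backoff/approach');rows(s,[((0,-.09),0,.026),((.0862,-.2849),40,.045)])
a=tool((.0862,-.2849),40,.045);print('push from approach')
k=np.linspace(0,1,6)[1:]
rows(a,[((.0862*(1-t),-.2849+.06*t),40,.026) for t in k])
b=tool((0,-.2249),40,.026);print('turn');rows(b,[((0,-.2249+.05*t),40*(1-t),.026) for t in k])
c=tool((0,-.1749),0);print(c);rows(c,[((0,-.075),0,.026)])
E
```

```text
backoff/approach
(0, -0.09) 0 [0.4717 0.0097] units [-0.35 -2.69]
(0.0862, -0.2849) 40 [ 0.5608 -0.2064] units [  3.21 -11.34]
push from approach
(np.float64(0.06896000000000001), np.float64(-0.2729)) 40 [ 0.5348 -0.1764] units [-1.04  1.2 ]
(np.float64(0.051719999999999995), np.float64(-0.26089999999999997)) 40 [ 0.5192 -0.1624] units [-1.66  1.76]
(np.float64(0.03447999999999999), np.float64(-0.24889999999999998)) 40 [ 0.5036 -0.1483] units [-2.29  2.32]
(np.float64(0.017239999999999995), np.float64(-0.2369)) 40 [ 0.488  -0.1343] units [-2.91  2.89]
(np.float64(0.0), np.float64(-0.2249)) 40 [ 0.4724 -0.1202] units [-3.54  3.45]
turn
(0, np.float64(-0.21489999999999998)) 32.0 [ 0.4704 -0.1121] units [-0.08  0.33]
(0, np.float64(-0.20489999999999997)) 24.0 [ 0.4683 -0.1034] units [-0.16  0.67]
(0, np.float64(-0.1949)) 15.999999999999996 [ 0.466  -0.0943] units [-0.26  1.04]
(0, np.float64(-0.18489999999999998)) 7.999999999999998 [ 0.4636 -0.0847] units [-0.35  1.42]
(0, np.float64(-0.1749)) 0.0 [ 0.4612 -0.0746] units [-0.45  1.83]
[ 0.46120973 -0.07457812]
(0, -0.075) 0 [0.4736 0.0246] units [0.49 3.97]
```

Call:
send_rows(increments=[{"dx": -0.1, "dy": -0.8, "dz": 0, "roll": 0, "claw": -0.1}, {"dx": -0.2, "dy": -1.6, "dz": 0, "roll": 0, "claw": -0.1}, {"dx": -0.2, "dy": -2, "dz": 1.2, "roll": 0, "claw": -0.1}, {"dx": -0.2, "dy": -2, "dz": 3, "roll": 0, "claw": -0.1}, {"dx": -0.2, "dy": -2, "dz": 4, "roll": 0, "claw": -0.1}])

```text
clock: 7.85
tcp_pos: [0.4763, 0.0282, 0.1232]
orientation: [0.0, 0.749, 0.663, 0.001]
wrist_force: [0.8, -0.0, -0.1]
finger_gap: 0.0384
grip_force: 0.0
```

Call:
send_rows(increments=[{"dx": 0.7, "dy": -2, "dz": 0, "roll": 1, "claw": -0.1}, {"dx": 1.4, "dy": -4, "dz": 0, "roll": 2, "claw": -0.1}, {"dx": 2.1, "dy": -6, "dz": 0, "roll": 3, "claw": -0.1}, {"dx": 2.8, "dy": -8, "dz": 0, "roll": 4, "claw": -0.1}, {"dx": 3.42, "dy": -9.34, "dz": 0, "roll": 5, "claw": -0.1}])

```text
clock: 8.48
tcp_pos: [0.5613, -0.2073, 0.1209]
orientation: [-0.0, 0.475, 0.88, 0.001]
wrist_force: [1.0, 0.3, 0.3]
finger_gap: 0.0385
grip_force: 0.0
```

Call:
send_rows(increments=[{"dx": 0, "dy": 0, "dz": -1, "roll": 0, "claw": -0.1}, {"dx": 0, "dy": 0, "dz": -2, "roll": 0, "claw": -0.1}, {"dx": 0, "dy": 0, "dz": -3, "roll": 0, "claw": -0.1}, {"dx": 0, "dy": 0, "dz": -4, "roll": 0, "claw": -0.1}, {"dx": 0, "dy": 0, "dz": -4, "roll": 0, "claw": -0.1}])

```text
clock: 9.1
tcp_pos: [0.559, -0.204, 0.019]
orientation: [-0.003, 0.476, 0.879, 0.0]
wrist_force: [-0.1, 0.5, -0.4]
finger_gap: 0.0383
grip_force: 0.0
```

Call:
send_rows(increments=[{"dx": -0.5, "dy": 0.6, "dz": 0, "roll": 0, "claw": -0.1}, {"dx": -1.04, "dy": 1.2, "dz": 0, "roll": 0, "claw": -0.1}, {"dx": -1.66, "dy": 1.76, "dz": 0, "roll": 0, "claw": -0.1}, {"dx": -2.29, "dy": 2.32, "dz": 0, "roll": 0, "claw": -0.1}, {"dx": -2.91, "dy": 2.89, "dz": 0, "roll": 0, "claw": -0.1}])

```text
clock: 9.72
tcp_pos: [0.4893, -0.133, 0.0228]
orientation: [0.002, 0.476, 0.879, 0.0]
wrist_force: [1.2, -0.8, 0.4]
finger_gap: 0.0384
grip_force: 1.2
```

```bash
cat > find.py <<'E'
from wp import *
# report image-colour core tops via side camera: segment around predicted spot
import sys
def find(c,name):
    im=cv2.cvtColor(c['image'],cv2.COLOR_BGR2HSV);return im
n=sys.argv[1];x0,y0,x1,y1=map(int,sys.argv[2:6])
c=save('side',n);d=cv2.resize(c['image'][y0:y1,x0:x1],None,fx=4,fy=4,interpolation=cv2.INTER_CUBIC);cv2.imwrite('pics/%s_c.png'%n,d)
s=get_state();print(s['clock'],Ji(q,s['tcp_pos']).round(4),s['tcp_pos'].round(4),s['wrist_force'].round(1))
E
python3 find.py s4 240 170 420 310
```

```text
9.775 [ 0.0318 -0.2535] [ 0.4863 -0.1307  0.0223] [-3.3  1.5  0.4]
```

View pics/s4_c.png

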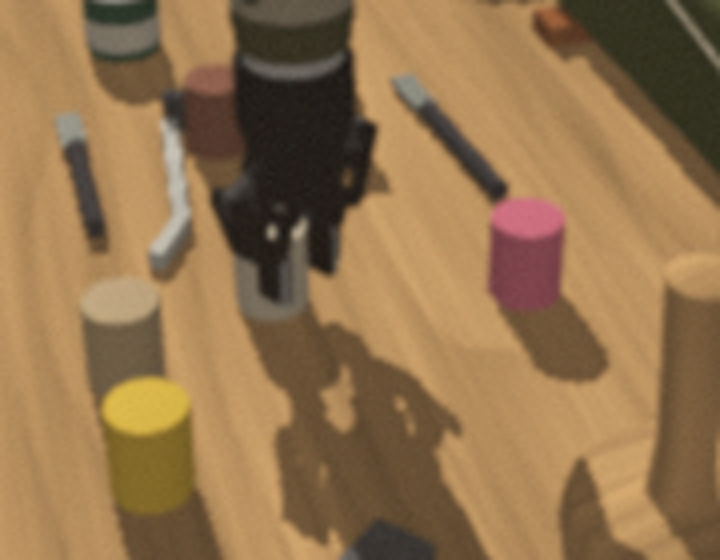

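The cream core is caged by the fingers at crop (272,270) and upright, and the reddish one sits at the stop at (215,110). I'll carry on.

Call:
send_rows(increments=[{"dx": -0.63, "dy": 0.56, "dz": 0, "roll": 0, "claw": -0.1}, {"dx": -0.71, "dy": 0.9, "dz": 0, "roll": -1, "claw": -0.1}, {"dx": -0.79, "dy": 1.23, "dz": 0, "roll": -2, "claw": -0.1}, {"dx": -0.89, "dy": 1.6, "dz": 0, "roll": -3, "claw": -0.1}, {"dx": -0.98, "dy": 1.98, "dz": 0, "roll": -4, "claw": -0.1}])

```text
clock: 10.4
tcp_pos: [0.4646, -0.0838, 0.0224]
orientation: [0.001, 0.702, 0.712, 0.0]
wrist_force: [-1.4, -2.0, 0.8]
finger_gap: 0.0382
grip_force: 1.1
```

Call:
send_rows(increments=[{"dx": -0.1, "dy": 0.4, "dz": 0, "roll": -1, "claw": -0.1}, {"dx": -0.05, "dy": 0.8, "dz": 0, "roll": -1, "claw": -0.1}, {"dx": 0.0, "dy": 1.2, "dz": 0, "roll": -1, "claw": -0.1}, {"dx": 0.05, "dy": 1.6, "dz": 0, "roll": -1, "claw": -0.1}, {"dx": 0.1, "dy": 2.0, "dz": 0, "roll": -1, "claw": -0.1}])

```text
clock: 11.02
tcp_pos: [0.4674, -0.0331, 0.0219]
orientation: [0.001, 0.748, 0.664, 0.0]
wrist_force: [-0.2, -4.8, 5.9]
finger_gap: 0.0385
grip_force: 3.8
```

```bash
cat > st.py <<'E'
from wp import *
s=get_state();print(s['clock'],Ji(q,s['tcp_pos']).round(4),s['tcp_pos'].round(4),s['wrist_force'].round(1))
E
python3 st.py; python3 - <<'E'
from h import *
q=np.load('q.npy')
c=save('side','s5');b=c['image']
print([ (np.array(proj(c,J(q,[0,-.135,z])))).round(0) for z in (.06,.03,0)])
u,v=map(int,np.round(proj(c,J(q,[0,-.135,0.055]))))
g=b[v-14:v+22:3,u-20:u+21:2].mean(2).astype(int);print(u,v);print(g)
E
```

```text
11.025 [ 0.001 -0.159] [ 0.4674 -0.0331  0.0219] [-0.2 -4.8  5.9]
[array([297., 208.]), array([297., 216.]), array([298., 225.])]
297 209
[[ 48  46  45  30  30  31  30  32  30  30  26  30  30  29  33  30  99 133
  102  42  31]
 [ 37  47  50  48  40  35  34  34  30  31  34  33  27  31  26  44 156 196
  125  28  30]
 [ 31  42 117 103  50  41  29  32  30  29  30  29  29  29  29  41  84 126
   43  28  30]
 [ 38  28  72 158  98  39  28  36 125 168 176 174 157 104  29  30  54  49
   33  29  41]
 [ 88  31  33  60  61  31  28  71 172 183 182 181 180 171  67  27  34  34
   30  34 123]
 [133  65  28  28  30  32  34 135 180 179 177 178 169 133  46  26  32  56
  138 159 169]
 [141 126 102 131 106  36  33  80 106 108 110 104 103  98  61  54  45  64
  168 199 180]
 [146 140 137 177 177  57  67  78 102 106 105 107 103  95  55  61  58  82
  128 186 165]
 [148 143 139 169 168  61  65  74 104 105 106 107 102  98  57  65  65 120
   66 109 104]
 [145 142 135 159 173 108  64  74 103 107 108 104 102  99  68  90 146 178
  112  46  46]
 [147 145 153 178 164 102 114  90 102 104 108 107 104 101  91 102 101 130
  169 165 112]
 [145 155 180 168 101  85 118  96  97 106 104 102  99  91  78  79  95  87
   97 139 175]]
```

Call:
send_rows(increments=[{"dx": 0.06, "dy": 0.5, "dz": 0, "roll": 0, "claw": -0.1}, {"dx": 0.12, "dy": 1.0, "dz": 0, "roll": 0, "claw": -0.1}, {"dx": 0.18, "dy": 1.5, "dz": 0, "roll": 0, "claw": -0.1}, {"dx": 0.24, "dy": 1.9, "dz": 0, "roll": 0, "claw": -0.1}, {"dx": 0.26, "dy": 2.1, "dz": 0, "roll": 0, "claw": -0.1}])

```text
clock: 11.7
tcp_pos: [0.4732, 0.0196, 0.0216]
orientation: [0.0, 0.748, 0.664, -0.0]
wrist_force: [-0.1, -6.0, 5.8]
finger_gap: 0.0383
grip_force: 3.8
```

Call:
send_rows(increments=[{"dx": 0.01, "dy": 0.06, "dz": 0, "roll": 0, "claw": -0.1}, {"dx": 0.02, "dy": 0.12, "dz": 0, "roll": 0, "claw": -0.1}, {"dx": 0.02, "dy": 0.18, "dz": 0, "roll": 0, "claw": -0.1}, {"dx": 0.03, "dy": 0.24, "dz": 0, "roll": 0, "claw": -0.1}, {"dx": 0.03, "dy": 0.24, "dz": 0, "roll": 0, "claw": -0.1}])

```text
clock: 12.32
tcp_pos: [0.4739, 0.0253, 0.0216]
orientation: [0.0, 0.748, 0.664, -0.0]
wrist_force: [-0.9, -4.4, 6.5]
finger_gap: 0.0384
grip_force: 3.6
```

Call:
send_rows(increments=[{"dx": 0, "dy": 0.04, "dz": 0, "roll": 0, "claw": -0.1}, {"dx": 0.01, "dy": 0.08, "dz": 0, "roll": 0, "claw": -0.1}, {"dx": 0.01, "dy": 0.12, "dz": 0, "roll": 0, "claw": -0.1}, {"dx": 0.02, "dy": 0.16, "dz": 0, "roll": 0, "claw": -0.1}, {"dx": 0.02, "dy": 0.16, "dz": 0, "roll": 0, "claw": -0.1}])

```text
clock: 12.95
tcp_pos: [0.474, 0.0264, 0.0216]
orientation: [0.002, 0.749, 0.663, -0.003]
wrist_force: [-2.3, -15.7, 6.8]
finger_gap: 0.0382
grip_force: 7.8
```

Call:
send_rows(increments=[{"dx": -0.1, "dy": -0.8, "dz": 0, "roll": 0, "claw": -0.1}, {"dx": -0.2, "dy": -1.6, "dz": 0, "roll": 0, "claw": -0.1}, {"dx": -0.2, "dy": -2, "dz": 1.2, "roll": 0, "claw": -0.1}, {"dx": -0.2, "dy": -2, "dz": 3, "roll": 0, "claw": -0.1}, {"dx": -0.2, "dy": -2, "dz": 4, "roll": 0, "claw": -0.1}])

```text
clock: 13.58
tcp_pos: [0.4694, -0.0198, 0.1227]
orientation: [-0.0, 0.748, 0.664, 0.001]
wrist_force: [-0.7, -0.7, -1.2]
finger_gap: 0.0385
grip_force: 0.0
```

```bash
python3 - <<'E'
from wp import *
P=-56
C=(-.0827,-.3017)
rows([.4691,-.0223],[(C,P,.043)])
a=tool(C,P,.043);print('push')
k=np.linspace(0,1,8)[1:]
rows(a,[((C[0]*(1-t),C[1]+.077*t),P,.026) for t in k])
b=tool((0,-.2247),P);print('turn');k=np.linspace(0,1,8)[1:];rows(b,[((0,-.2247+.07*t),P*(1-t),.026) for t in k])
c=tool((0,-.1547),0);rows(c,[((0,-.125),0,.026)])
E
python3 st.py
```

```text
(-0.0827, -0.3017) -56 [ 0.3283 -0.1838] units [-5.63 -6.46]
push
(np.float64(-0.07088571428571429), np.float64(-0.2907)) -56 [ 0.3566 -0.1667] units [1.13 0.69]
(np.float64(-0.059071428571428566), np.float64(-0.2797)) -56 [ 0.3696 -0.1572] units [1.65 1.06]
(np.float64(-0.04725714285714285), np.float64(-0.26870000000000005)) -56 [ 0.3827 -0.1478] units [2.18 1.44]
(np.float64(-0.035442857142857144), np.float64(-0.25770000000000004)) -56 [ 0.3958 -0.1383] units [2.7  1.82]
(np.float64(-0.023628571428571436), np.float64(-0.24670000000000003)) -56 [ 0.4089 -0.1289] units [3.22 2.2 ]
(np.float64(-0.011814285714285718), np.float64(-0.23570000000000002)) -56 [ 0.422  -0.1194] units [3.75 2.58]
(np.float64(-0.0), np.float64(-0.2247)) -56 [ 0.4351 -0.11  ] units [4.27 2.95]
turn
(0, np.float64(-0.2147)) -48.0 [ 0.4382 -0.1031] units [0.12 0.27]
(0, np.float64(-0.20470000000000002)) -40.0 [ 0.4417 -0.096 ] units [0.26 0.56]
(0, np.float64(-0.1947)) -32.0 [ 0.4456 -0.0886] units [0.42 0.85]
(0, np.float64(-0.1847)) -24.0 [ 0.4498 -0.0808] units [0.59 1.17]
(0, np.float64(-0.17470000000000002)) -16.000000000000007 [ 0.4542 -0.0725] units [0.77 1.5 ]
(0, np.float64(-0.1647)) -8.000000000000004 [ 0.4589 -0.0638] units [0.95 1.85]
(0, np.float64(-0.1547)) -0.0 [ 0.4637 -0.0545] units [1.15 2.22]
(0, -0.125) 0 [ 0.4674 -0.0251] units [0.15 1.18]
13.575 [ 0.0013 -0.1456] [ 0.4694 -0.0198  0.1227] [-0.7 -0.7 -1.2]
```

Call:
send_rows(increments=[{"dx": -0.9, "dy": -1.1, "dz": 0, "roll": -1.2, "claw": -0.1}, {"dx": -1.9, "dy": -2.2, "dz": 0, "roll": -2.4, "claw": -0.1}, {"dx": -2.9, "dy": -3.3, "dz": 0, "roll": -3.6, "claw": -0.1}, {"dx": -4, "dy": -4.5, "dz": 0, "roll": -4.8, "claw": -0.1}, {"dx": -5, "dy": -5.7, "dz": 0, "roll": -6, "claw": -0.1}])

```text
clock: 14.2
tcp_pos: [0.3431, -0.1625, 0.1208]
orientation: [-0.001, 0.954, 0.3, 0.0]
wrist_force: [0.3, -0.2, 0.4]
finger_gap: 0.0382
grip_force: 0.0
```

Call:
send_rows(increments=[{"dx": -0.63, "dy": -0.76, "dz": 0, "roll": -1, "claw": -0.1}, {"dx": -0.63, "dy": -0.76, "dz": -1, "roll": -1, "claw": -0.1}, {"dx": -0.63, "dy": -0.76, "dz": -2.4, "roll": -1, "claw": -0.1}, {"dx": -0.63, "dy": -0.76, "dz": -4, "roll": -1, "claw": -0.1}, {"dx": -0.63, "dy": -0.76, "dz": -4, "roll": -1, "claw": -0.1}])

```text
clock: 14.82
tcp_pos: [0.326, -0.1791, 0.019]
orientation: [-0.004, 0.972, 0.235, -0.002]
wrist_force: [-0.9, 0.9, -0.1]
finger_gap: 0.0386
grip_force: 0.0
```

```bash
python3 st.py
```

```text
14.825 [-0.1212 -0.3214] [ 0.326  -0.1791  0.019 ] [-0.9  0.9 -0.1]
```

Call:
send_rows(increments=[{"dx": 0.5, "dy": 0.3, "dz": 0, "roll": 0, "claw": -0.1}, {"dx": 1.13, "dy": 0.69, "dz": 0, "roll": 0, "claw": -0.1}, {"dx": 1.65, "dy": 1.06, "dz": 0, "roll": 0, "claw": -0.1}, {"dx": 2.18, "dy": 1.44, "dz": 0, "roll": 0, "claw": -0.1}, {"dx": 2.7, "dy": 1.82, "dz": 0, "roll": 0, "claw": -0.1}])

```text
clock: 15.45
tcp_pos: [0.3979, -0.1363, 0.0228]
orientation: [0.001, 0.972, 0.235, 0.001]
wrist_force: [-1.8, -1.5, 0.0]
finger_gap: 0.0385
grip_force: 1.1
```

Call:
send_rows(increments=[{"dx": 0.52, "dy": 0.38, "dz": 0, "roll": 0, "claw": -0.1}, {"dx": 1.05, "dy": 0.76, "dz": 0, "roll": 0, "claw": -0.1}, {"dx": 1.57, "dy": 1.13, "dz": 0, "roll": 0, "claw": -0.1}, {"dx": 1.69, "dy": 1.4, "dz": 0, "roll": 1, "claw": -0.1}, {"dx": 1.83, "dy": 1.69, "dz": 0, "roll": 2, "claw": -0.1}])

```text
clock: 16.08
tcp_pos: [0.4433, -0.0944, 0.0216]
orientation: [0.001, 0.929, 0.37, 0.001]
wrist_force: [0.2, -2.9, 0.6]
finger_gap: 0.0382
grip_force: 1.4
```

Call:
send_rows(increments=[{"dx": 0.16, "dy": 0.29, "dz": 0, "roll": 1, "claw": -0.1}, {"dx": 0.33, "dy": 0.61, "dz": 0, "roll": 2, "claw": -0.1}, {"dx": 0.51, "dy": 0.94, "dz": 0, "roll": 3, "claw": -0.1}, {"dx": 0.69, "dy": 1.29, "dz": 0, "roll": 4, "claw": -0.1}, {"dx": 0.89, "dy": 1.66, "dz": 0, "roll": 5, "claw": -0.1}])

```text
clock: 16.7
tcp_pos: [0.4657, -0.0528, 0.0216]
orientation: [0.001, 0.747, 0.665, 0.001]
wrist_force: [-1.1, -2.3, -0.2]
finger_gap: 0.0383
grip_force: 1.0
```

```bash
python3 st.py;  python3 - <<'E'
from h import *
q=np.load('q.npy')
c=save('side','s6');b=c['image']
d=cv2.resize(b[150:300,240:360],None,fx=5,fy=4,interpolation=cv2.INTER_CUBIC);cv2.imwrite('pics/s6_c.png',d)
u,v=map(int,np.round(proj(c,J(q,[0,-.155,0.06]))));print(u,v)
print(b[v-6:v+22:3,u-20:u+21:2].mean(2).astype(int))
E
```

```text
16.7 [ 0.0018 -0.1787] [ 0.4657 -0.0528  0.0216] [-1.1 -2.3 -0.2]
297 211
[[ 29  32 122 177 108  66  32  29  27  32  38  47  39  36  28  33  50  87
   60  31  28]
 [ 60  29  40 148 148  59  28  31  84 148 150 152 150 144  58  30  38  71
   44  32  32]
 [123  41  31  42  57  42  32  35 125 154 155 155 155 152 110  31  30  31
   33  28  59]
 [145 102  32  30  33  32  32  44  95 122 129 133 125 103  67  27  31  37
  118 154 170]
 [145 138 117 141 131  45  28  47  85  87  86  86  87  87  66  69  46  50
  111 176 151]
 [145 142 138 162 171  84  48  70  80  89  87  89  87  88  64  68  44  75
   60  65  66]
 [149 142 136 163 180 119  45  75  77  87  88  90  87  87  67  67  49 140
  153  76  46]
 [147 144 166 181 149  76  50  80  73  89  87  89  88  88  79  69  83 101
  149 180 156]
 [149 169 185 144  91  81 121 115  85  87  88  87  88  85  85  81  79  85
   90 111 150]
 [152 178 145  90  80  99 131 139 111  82  84  84  82  83  84  79  79 111
  118  89  96]]
```

Call:
send_rows(increments=[{"dx": 0.03, "dy": 0.25, "dz": 0, "roll": 0, "claw": -0.1}, {"dx": 0.06, "dy": 0.5, "dz": 0, "roll": 0, "claw": -0.1}, {"dx": 0.09, "dy": 0.75, "dz": 0, "roll": 0, "claw": -0.1}, {"dx": 0.12, "dy": 0.95, "dz": 0, "roll": 0, "claw": -0.1}, {"dx": 0.13, "dy": 1.05, "dz": 0, "roll": 0, "claw": -0.1}])

```text
clock: 17.38
tcp_pos: [0.467, -0.0266, 0.0214]
orientation: [0.0, 0.748, 0.663, -0.0]
wrist_force: [-0.5, -4.2, 3.0]
finger_gap: 0.0385
grip_force: 2.0
```

Call:
send_rows(increments=[{"dx": 0.01, "dy": 0.06, "dz": 0, "roll": 0, "claw": -0.1}, {"dx": 0.02, "dy": 0.12, "dz": 0, "roll": 0, "claw": -0.1}, {"dx": 0.02, "dy": 0.18, "dz": 0, "roll": 0, "claw": -0.1}, {"dx": 0.03, "dy": 0.18, "dz": 0, "roll": 0, "claw": -0.1}, {"dx": 0.03, "dy": 0.18, "dz": 0, "roll": 0, "claw": -0.1}])

```text
clock: 18.0
tcp_pos: [0.4676, -0.0234, 0.0213]
orientation: [0.001, 0.749, 0.663, -0.001]
wrist_force: [-2.8, -7.3, 3.2]
finger_gap: 0.0383
grip_force: 3.9
```

Call:
send_rows(increments=[{"dx": 0, "dy": 0.03, "dz": 0, "roll": 0, "claw": -0.1}, {"dx": 0.01, "dy": 0.06, "dz": 0, "roll": 0, "claw": -0.1}, {"dx": 0.01, "dy": 0.09, "dz": 0, "roll": 0, "claw": -0.1}, {"dx": 0.01, "dy": 0.09, "dz": 0, "roll": 0, "claw": -0.1}, {"dx": 0.01, "dy": 0.09, "dz": 0, "roll": 0, "claw": -0.1}])

```text
clock: 18.62
tcp_pos: [0.4676, -0.0231, 0.0214]
orientation: [0.002, 0.749, 0.663, -0.003]
wrist_force: [-3.8, -15.6, 4.1]
finger_gap: 0.0387
grip_force: 6.9
```

```bash
python3 st.py
```

```text
18.625 [-0.    -0.149] [ 0.4676 -0.0231  0.0214] [ -3.8 -15.6   4.1]
```

Call:
send_rows(increments=[{"dx": -0.1, "dy": -0.8, "dz": 0, "roll": 0, "claw": -0.1}, {"dx": -0.2, "dy": -1.6, "dz": 0, "roll": 0, "claw": -0.1}, {"dx": -0.2, "dy": -2, "dz": 1.6, "roll": 0, "claw": -0.1}, {"dx": -0.2, "dy": -2, "dz": 3.6, "roll": 0, "claw": -0.1}, {"dx": -0.2, "dy": -2, "dz": 5.6, "roll": 0, "claw": -0.1}])

```text
clock: 19.25
tcp_pos: [0.4625, -0.0691, 0.1621]
orientation: [-0.001, 0.748, 0.663, 0.0]
wrist_force: [0.8, -0.7, -0.5]
finger_gap: 0.0383
grip_force: 0.0
```

Call:
send_rows(increments=[{"dx": 0.4, "dy": 1.5, "dz": 1.4, "roll": 0, "claw": -1}, {"dx": 0.8, "dy": 3, "dz": 2.8, "roll": 0, "claw": -1}, {"dx": 1.2, "dy": 4.5, "dz": 4.2, "roll": 0, "claw": -1}, {"dx": 1.5, "dy": 5, "dz": 5.4, "roll": 0, "claw": -1}, {"dx": 1.5, "dy": 5, "dz": 5.4, "roll": 0, "claw": -1}])

```text
clock: 19.88
tcp_pos: [0.5019, 0.0568, 0.298]
orientation: [0.001, 0.747, 0.664, 0.002]
wrist_force: [0.5, -0.4, -0.2]
finger_gap: 0.0001
grip_force: 0.0
```

```bash
python3 st.py; python3 - <<'E'
from h import *
c=save('wrist','w7');cv2.imwrite('pics/w7b.png',cv2.resize(c['image'][0:300,150:550],(800,600),interpolation=cv2.INTER_CUBIC))
E
```

```text
19.875 [ 0.0241 -0.0655] [0.5019 0.0568 0.298 ] [ 0.5 -0.4 -0.2]
```

View pics/w7b.png

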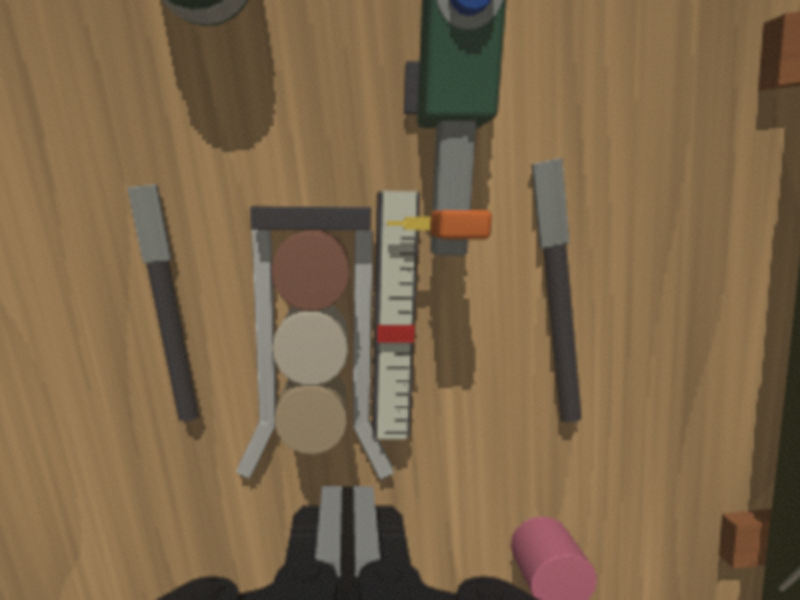

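The row is closed: red-brown (311,270), cream (310,347), sand (310,419), touching one another and the stop. The cursor is at (396,333) and the pointer at (400,223).

```bash
python3 - <<'E'
from wp import *
W=load('w7')
f=lambda u,v,z:Ji(q,onz(W,150+u/2,v/2,z)).round(4)
print('cursor',f(396,333,.036),'ptr',f(400,223,.042),'cores',f(311,270,.06),f(310,347,.06),f(310,419,.06),'handle',f(461,224,.09),'scale',f(377,191,.028),f(378,439,.028),'stop',f(251,229,.032),f(370,229,.032))
# refine ratio: along scale, tick-based
print(J(q,[.092,.130,0]),J(q,[.092,.005,0]),J(q,[.092,-.068,0]))
E
```

```text
cursor [ 0.0586 -0.0672] ptr [0.0583 0.0059] cores [ 0.0015 -0.0226] [ 0.0003 -0.0721] [-0.0003 -0.1223] handle [0.0887 0.0064] scale [0.0438 0.0257] [ 0.0485 -0.1492] stop [-0.0395  0.0013] [0.0395 0.0018]
[0.59348749 0.24237835 0.        ] [0.57800463 0.11834093 0.        ] [0.56896265 0.04590308 0.        ]
```

Call:
send_rows(increments=[{"dx": 0.9, "dy": 1.9, "dz": 0, "roll": 0, "claw": -1}, {"dx": 1.8, "dy": 3.8, "dz": -0.8, "roll": 0, "claw": -1}, {"dx": 2.8, "dy": 5.7, "dz": -2.2, "roll": 0, "claw": -1}, {"dx": 3.7, "dy": 7.56, "dz": -4, "roll": 0, "claw": -1}, {"dx": 3.7, "dy": 7.56, "dz": -6, "roll": 0, "claw": -1}])

```text
clock: 20.55
tcp_pos: [0.5937, 0.2463, 0.1434]
orientation: [-0.001, 0.748, 0.664, 0.0]
wrist_force: [0.1, 0.2, -0.5]
finger_gap: -0.0001
grip_force: 0.0
```

Call:
send_rows(increments=[{"dx": 0, "dy": 0, "dz": -0.8, "roll": 0, "claw": -1}, {"dx": 0, "dy": 0, "dz": -1.6, "roll": 0, "claw": -1}, {"dx": 0, "dy": 0, "dz": -2.2, "roll": 0, "claw": -1}, {"dx": 0, "dy": 0, "dz": -2.4, "roll": 0, "claw": -1}, {"dx": 0, "dy": 0, "dz": -2.4, "roll": 0, "claw": -1}])

```text
clock: 21.18
tcp_pos: [0.593, 0.2438, 0.0861]
orientation: [-0.0, 0.748, 0.663, -0.0]
wrist_force: [-0.9, 0.1, 0.5]
finger_gap: 0.0
grip_force: 0.0
```

```bash
python3 st.py
```

```text
21.175 [0.0914 0.1313] [0.593  0.2438 0.0861] [-0.9  0.1  0.5]
```

Call:
send_rows(increments=[{"dx": 0, "dy": -0.03, "dz": -0.3, "roll": 0, "claw": -1}, {"dx": 0, "dy": -0.03, "dz": -0.5, "roll": 0, "claw": -1}, {"dx": 0, "dy": -0.03, "dz": -0.65, "roll": 0, "claw": -1}, {"dx": 0, "dy": -0.03, "dz": -0.8, "roll": 0, "claw": -1}, {"dx": 0, "dy": -0.03, "dz": -0.9, "roll": 0, "claw": -1}])

```text
clock: 21.8
tcp_pos: [0.5932, 0.2434, 0.0639]
orientation: [0.0, 0.748, 0.663, 0.0]
wrist_force: [-1.9, -0.5, 3.4]
finger_gap: -0.0002
grip_force: 1.4
```

Call:
send_rows(increments=[{"dx": 0, "dy": 0, "dz": -0.04, "roll": 0, "claw": -1}, {"dx": 0, "dy": 0, "dz": -0.08, "roll": 0, "claw": -1}, {"dx": 0, "dy": 0, "dz": -0.12, "roll": 0, "claw": -1}, {"dx": 0, "dy": 0, "dz": -0.16, "roll": 0, "claw": -1}, {"dx": 0, "dy": 0, "dz": -0.16, "roll": 0, "claw": -1}])

```text
clock: 22.42
tcp_pos: [0.5933, 0.2434, 0.0619]
orientation: [0.0, 0.748, 0.663, 0.001]
wrist_force: [-5.2, -1.1, 14.2]
finger_gap: 0.0002
grip_force: 6.9
```

Call:
send_rows(increments=[{"dx": 0, "dy": 0, "dz": 1, "roll": 0, "claw": -1}, {"dx": 0, "dy": 0, "dz": 3, "roll": 1, "claw": -1}, {"dx": -0.1, "dy": -1, "dz": 4, "roll": 2.2, "claw": 0.17}, {"dx": -0.3, "dy": -2.4, "dz": 4, "roll": 3.4, "claw": 0.17}, {"dx": -0.5, "dy": -4, "dz": 4, "roll": 4.6, "claw": 0.17}])

```text
clock: 23.05
tcp_pos: [0.581, 0.1429, 0.1601]
orientation: [0.001, 0.498, 0.867, 0.001]
wrist_force: [0.7, 0.4, 0.3]
finger_gap: 0.0503
grip_force: 0.0
```

Call:
send_rows(increments=[{"dx": -0.1, "dy": -0.93, "dz": 0, "roll": 1.2, "claw": 0.17}, {"dx": -0.1, "dy": -0.93, "dz": 0, "roll": 2.4, "claw": 0.17}, {"dx": -0.1, "dy": -0.93, "dz": 0, "roll": 3.6, "claw": 0.17}, {"dx": -0.1, "dy": -0.93, "dz": 0, "roll": 4.8, "claw": 0.17}, {"dx": -0.1, "dy": -0.93, "dz": 0, "roll": 6, "claw": 0.17}])

```text
clock: 23.68
tcp_pos: [0.5783, 0.12, 0.1595]
orientation: [-0.0, 0.103, 0.995, 0.0]
wrist_force: [0.9, 1.2, 0.5]
finger_gap: 0.0498
grip_force: 0.0
```

Call:
send_rows(increments=[{"dx": 0, "dy": 0, "dz": -0.5, "roll": 0.65, "claw": 0.17}, {"dx": 0, "dy": 0, "dz": -1, "roll": 0.65, "claw": 0.17}, {"dx": 0, "dy": 0, "dz": -1.5, "roll": 0.65, "claw": 0.17}, {"dx": 0, "dy": 0, "dz": -1.8, "roll": 0.65, "claw": 0.17}, {"dx": 0, "dy": 0, "dz": -1.8, "roll": 0.65, "claw": 0.17}])

```text
clock: 24.3
tcp_pos: [0.5776, 0.12, 0.1139]
orientation: [-0.001, 0.06, 0.998, -0.0]
wrist_force: [0.4, 0.6, 0.6]
finger_gap: 0.05
grip_force: 0.0
```

```bash
python3 st.py; python3 - <<'E'
from h import *
q=np.load('q.npy')
s=get_state();o=s['orientation'];print('yaw',np.degrees(2*np.arctan2(o[2],o[1]))-90,s['joint_pos'].round(2))
c=save('side','s8')
d=cv2.resize(c['image'][150:230,260:360],(500,400),interpolation=cv2.INTER_CUBIC)
w=save('wrist','w8');e=cv2.resize(w['image'],(500,312))[:,100:400]
m=np.zeros((400,800,3),np.uint8);m[:,:500]=d;m[:312,500:]=e;cv2.imwrite('pics/m8.png',m)
# orange blob in wrist
h=cv2.cvtColor(w['image'],cv2.COLOR_BGR2HSV);k=cv2.inRange(h,(5,180,90),(17,255,255));n,l,st,ce=cv2.connectedComponentsWithStats(k)
for i in range(1,n):
    if st[i,4]>60: print(st[i],ce[i].round(1))
for z in (.09,.046): print([np.round(proj(w,J(q,[x,y,z])),0).tolist() for x,y in ((.077,-.003),(.107,-.003),(.107,.013),(.077,.013))])
E
```

```text
24.3 [0.0914 0.0066] [0.5776 0.12   0.1139] [0.4 0.6 0.6]
yaw 83.09345330110773 [ 0.07  0.4  -0.12  1.05  0.    0.19]
[313 212  23  45 804] [325.4 235.5]
[[308.0, 218.0], [309.0, 262.0], [334.0, 262.0], [335.0, 218.0]]
[[311.0, 196.0], [311.0, 233.0], [332.0, 233.0], [333.0, 196.0]]
```

Call:
send_rows(increments=[{"dx": 0, "dy": 0, "dz": -0.8, "roll": 0, "claw": 0.17}, {"dx": 0, "dy": 0, "dz": -1.6, "roll": 0, "claw": 0.17}, {"dx": 0, "dy": 0, "dz": -2.3, "roll": 0, "claw": 0.17}, {"dx": 0, "dy": 0, "dz": -2.3, "roll": 0, "claw": 0.17}, {"dx": 0, "dy": 0, "dz": -2.3, "roll": 0, "claw": 0.17}])

```text
clock: 25.02
tcp_pos: [0.5789, 0.1201, 0.0583]
orientation: [0.001, 0.06, 0.998, 0.0]
wrist_force: [0.6, -0.3, 0.5]
finger_gap: 0.0497
grip_force: 0.0
```

Call:
send_rows(grip_force=50, increments=[{"dx": 0, "dy": 0, "dz": 0, "roll": 0, "claw": -0.4}, {"dx": 0, "dy": 0, "dz": 0, "roll": 0, "claw": -1}, {"dx": 0, "dy": 0, "dz": 0, "roll": 0, "claw": -1}, {"dx": 0, "dy": 0, "dz": 0, "roll": 0, "claw": -1}, {"dx": 0, "dy": 0, "dz": 0, "roll": 0, "claw": -1}])

```text
clock: 25.65
tcp_pos: [0.5788, 0.1203, 0.0583]
orientation: [0.001, 0.06, 0.998, 0.0]
wrist_force: [-1.0, 1.0, 5.8]
finger_gap: 0.0153
grip_force: 50.4
```

```bash
python3 st.py
```

```text
25.65 [0.0926 0.007 ] [0.5788 0.1203 0.0583] [-1.   1.   5.8]
```

Call:
send_rows(increments=[{"dx": -0.03, "dy": -0.25, "dz": 0, "roll": 0, "claw": -1}, {"dx": -0.08, "dy": -0.65, "dz": 0, "roll": 0, "claw": -1}, {"dx": -0.14, "dy": -1.1, "dz": 0, "roll": 0, "claw": -1}, {"dx": -0.19, "dy": -1.5, "dz": 0, "roll": 0, "claw": -1}, {"dx": -0.22, "dy": -1.8, "dz": 0, "roll": 0, "claw": -1}])

```text
clock: 26.28
tcp_pos: [0.5732, 0.0757, 0.0583]
orientation: [0.001, 0.06, 0.998, 0.001]
wrist_force: [-0.5, 3.6, 6.6]
finger_gap: 0.0155
grip_force: 50.6
```

Call:
send_rows(increments=[{"dx": -0.04, "dy": -0.3, "dz": 0, "roll": 0, "claw": -1}, {"dx": -0.08, "dy": -0.6, "dz": 0, "roll": 0, "claw": -1}, {"dx": -0.11, "dy": -0.9, "dz": 0, "roll": 0, "claw": -1}, {"dx": -0.14, "dy": -1.1, "dz": 0, "roll": 0, "claw": -1}, {"dx": -0.14, "dy": -1.1, "dz": 0, "roll": 0, "claw": -1}])

```text
clock: 26.9
tcp_pos: [0.5697, 0.048, 0.0583]
orientation: [0.001, 0.06, 0.998, 0.001]
wrist_force: [-0.2, 3.6, 7.0]
finger_gap: 0.0154
grip_force: 50.6
```

```bash
python3 st.py; python3 - <<'E'
from h import *
q=np.load('q.npy')
c=save('side','s9');w=save('wrist','w9');t=save('top','t9')
d=cv2.resize(c['image'][170:220,280:340],(480,400),interpolation=cv2.INTER_CUBIC)
e=cv2.resize(w['image'][100:320,150:350],(320,352),interpolation=cv2.INTER_CUBIC)
m=np.zeros((400,800,3),np.uint8);m[:,:480]=d;m[:352,480:]=e;cv2.imwrite('pics/m9.png',m)
for n,k in (('s',c),('w',w),('t',t)):
  print(n,'cur',np.round(proj(k,J(q,[.059,-.0685,.036])),1),'ptr',np.round(proj(k,J(q,[.058,-.0685,.042])),1))
E
```

```text
26.9 [ 0.0925 -0.0658] [0.5697 0.048  0.0583] [-0.2  3.6  7. ]
s cur [314.3 201.5] ptr [313.9 199.8]
w cur [319.7 188.8] ptr [319.5 190. ]
t cur [297.3 207.6] ptr [297.2 207.5]
```

View pics/m9.png

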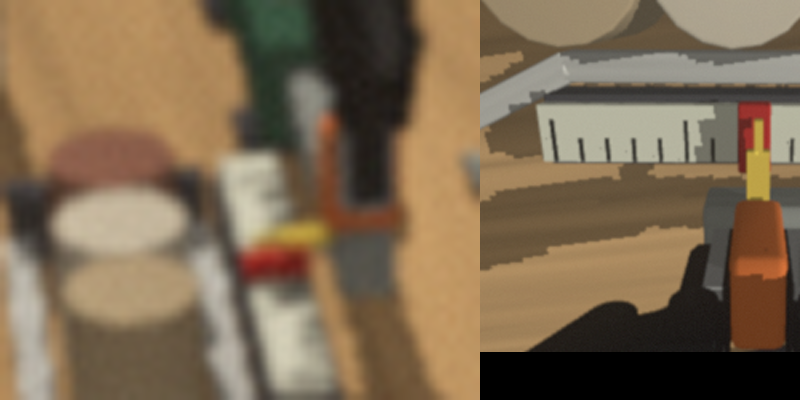

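The pointer tip at (758,122) already stands over the red cursor (739–771, centre 755) in the wrist crop. The side view agrees. Refining the offset numerically:

```bash
cat > pc.py <<'E'
from wp import *
w=save('wrist','wp%d'%int(get_state()['clock']*1000));im=w['image'][100:240,250:400];h=cv2.cvtColor(im,cv2.COLOR_BGR2HSV)
red=cv2.inRange(h,(0,150,60),(7,255,255))|cv2.inRange(h,(173,150,60),(180,255,255));yel=cv2.inRange(h,(18,110,80),(32,255,255))
for n,m,z in (('red',red,.036),('yel',yel,.042)):
    k,l,st,ce=cv2.connectedComponentsWithStats(m)
    for i in range(1,k):
        if st[i,4]<25: continue
        x,y,ww,hh,a=st[i];
        print(n,a,'bbox',x+250,x+ww+250,y+100,y+hh+100,end=' ')
        for r in (y+3,y+hh-4):
            xs=np.nonzero(l[r]==i)[0]
            if len(xs): print('row',r+100,'u',xs[0]+250,xs[-1]+251,'jig',Ji(q,onz(w,(xs[0]+xs[-1]+1)/2+250,r+100,z)).round(4),end=' ')
        print()
E
python3 pc.py
```

```text
red 477 bbox 312 331 164 208 row 167 u 312 331 jig [ 0.0463 -0.0673] row 204 u 312 316 jig [ 0.0683 -0.0717] 
yel 575 bbox 316 333 174 226 row 177 u 322 327 jig [ 0.0506 -0.0657] row 222 u 317 331 jig [ 0.0772 -0.0658]
```

Call:
send_rows(increments=[{"dx": 0, "dy": -0.03, "dz": 0, "roll": 0, "claw": -1}, {"dx": -0.01, "dy": -0.07, "dz": 0, "roll": 0, "claw": -1}, {"dx": -0.01, "dy": -0.07, "dz": 0, "roll": 0, "claw": -1}, {"dx": -0.01, "dy": -0.07, "dz": 0, "roll": 0, "claw": -1}, {"dx": -0.01, "dy": -0.07, "dz": 0, "roll": 0, "claw": -1}])

```text
clock: 27.72
tcp_pos: [0.5696, 0.0466, 0.0583]
orientation: [0.001, 0.06, 0.998, 0.001]
wrist_force: [0.2, 2.6, 5.9]
finger_gap: 0.0156
grip_force: 50.6
```

```bash
python3 pc.py; python3 st.py
```

```text
red 460 bbox 314 334 164 208 row 167 u 314 334 jig [ 0.0462 -0.0675] row 204 u 315 334 jig [ 0.0682 -0.0671] 
yel 571 bbox 315 333 174 226 row 177 u 322 327 jig [ 0.0506 -0.0673] row 222 u 316 331 jig [ 0.0772 -0.0677] 
27.775 [ 0.0925 -0.0672] [0.5696 0.0466 0.0583] [-0.1  3.   6. ]
```

```bash
python3 -c "
from workcell import hand_in
print(hand_in())"
```

```text
the job is handed in; nothing more can be done
None
```

I handed the job in at about 28 s: the three cores are closed up against the end stop, the lock button is pressed in, and the gripper holds the gauge arm with its pointer within about 0.3 mm of the red cursor's centre.

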